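Load two reel collars on a leaning winder spindle and press them home

TASK

Load the leaning spindle of the thread winder: slide the blue collar down onto the foot plate first, then the white collar on top of it, both wide flange first. Then hold the wooden tamper in line with the spindle and press squarely on the white collar until the stiff foot plate bottoms out, firmly but without ramming it, and stand the tamper upright on the bare table again. Leave everything else where it is.

Things in the scene. Friction and masses are not known exactly. Their poses are not given: they have to be found in the camera images.
- winder: Bench thread winder, fixed: green base 200 x 150 x 22 mm with a grey control box 52 mm high on one end. Origin at table height under the base, which reaches 55 mm from it along its own -x, 145 mm along +x (the control box end) and 75 mm to either side. Its spindle leans 30 degrees from vertical towards the winder's own -x: to the right and somewhat towards the robot, as the robot sees it.
- spindle: Fixed steel spindle, a round post 22 mm in diameter. Own z axis = spindle axis, pointing out of the tip (30 degrees from vertical). Origin on the axis in the plane of the foot plate's upper face when that plate is bottomed. The post stands 78 mm above the origin; its last 14 mm taper to 8 mm in diameter. Below the foot plate is a dark motor can 72 mm wide.
- footplate (a joint): Travel of the foot plate, an aluminium disc with orange rim, 96 mm wide, 8 mm thick, square to the spindle and sliding along it. 0 = fully up (upper face 12 mm above the spindle origin), 0.012 m = bottomed on a hard stop (face at the origin). Starts 0 to 4 mm down. Sprung but it drags and stays where left: pushing down takes about 6 N, 9 N near the end; the collars' weight does not move it.
- blue_mid (a point): Centre, half-way up, of the blue plastic collar: a ring 44 mm high, with a flange 90 mm in diameter and 8 mm thick at the bottom, a round hub 44 mm in diameter above it (8 to 44 mm up) and a 26 mm bore right through. Own z = bore axis, from flange to hub. The point is 22 mm above the flange's underside. Lies on its flange on the table, hub up; about 0.12 kg. Grip the hub.
- white_mid (a point): Centre, half-way up, of the white plastic collar: same shape and sizes as the blue one (44 mm high, flange 90 x 8 mm, hub 44 mm, bore 26 mm), the point 22 mm above the flange's underside, z from flange to hub.
- tamper_mid (a point): Centre, half-way up, of the wooden tamper: a flat round foot 68 mm in diameter and 18 mm thick with an upright dark round handle 30 mm in diameter, 80 mm high in all; the point is 40 mm above the flat pressing face. Own z points from the pressing face up the handle. Stands upright on the table; about 0.2 kg.
- canister1: Bystander: slate-blue film canister with a black cap, 34 mm diameter, 50 mm high, standing loose on the table. Origin at the centre of its underside.
- canister2: Bystander: a second such canister, 34 mm diameter, 50 mm high. Origin at the centre of its underside.
- clip: Bystander: blue spring clip lying loose, 150 mm long (along its x), about 60 mm wide, 18 mm high. Origin at the centre of its underside.
Things that resemble listed ones, but are neither listed nor needed, are in the scene too. Leave any turquoise look-alike of the part that bears blue_mid alone.

How it is judged (in metres and radians):
On the way, in this order (a step that is already met when the one before it is completed fails the run):
1. the blue collar is threaded on the spindle and rests on the foot plate, with the white one not on the spindle (z of blue_mid in the frame of spindle between 0.019 and 0.037 m and x of blue_mid in the frame of spindle between -0.005 and 0.005 m and y of blue_mid in the frame of spindle between -0.005 and 0.005 m and distance between white_mid and blue_mid above 0.08 m), for 0.2 s.
2. the white collar is threaded on the spindle and rests on the blue one, in line with it (z of white_mid in the frame of blue_mid between 0.041 and 0.047 m and x of white_mid in the frame of spindle between -0.006 and 0.006 m and y of white_mid in the frame of spindle between -0.006 and 0.006 m and z of blue_mid in the frame of spindle below 0.037 m), for 0.2 s.
3. the tamper, in line with the spindle (within 0.12 rad), presses on the white collar with more than 3 N and the foot plate is bottomed out (value of joint footplate above 0.0108 m and contact force between tamper and white_collar above 3 N and angle between the z axis of tamper_mid and the z axis of spindle, either way round below 0.12 rad), for 0.2 s.
At the end, for the whole second after the job is handed in: The foot plate is bottomed out (travel over 10.5 mm of 12); the blue collar sits on it and the white one on the blue (each within 4 mm of its home height along the spindle and within 0.1 rad of it), flange down; the tamper stands upright (within 0.1 rad) on the table; everything is at rest (value of joint footplate above 0.0105 m and z of blue_mid in the frame of spindle between 0.019 and 0.026 m and z of white_mid in the frame of spindle between 0.062 and 0.071 m and angle between the z axis of each of blue_mid, white_mid and the z axis of spindle, either way round below 0.1 rad and angle between tamper_mid's own z axis and vertical below 0.1 rad and height (world z) of tamper_mid below 0.0435 m and linear speed of each of tamper, white_collar below 0.02 m/s and angle between each of blue_mid, white_mid's own z axis and vertical below 0.65 rad); the robot touches nothing.
It fails at once if the winder is rammed: a collar pushes on it with over 60 N (contact force between any of blue_collar, white_collar and winder above 60 N).
It fails at once if a bystander is moved by over 25 mm (distance of any of canister1, canister2, clip from where it was at the start of the episode above 0.025 m).
It also fails if it takes over 72 s, if anything falls off the work surface, if the arm or the gripper's body presses on something with over 40 N, if the wrist force passes 120 N, or if a joint passes its speed limit or range.

ROBOT

A 6-joint arm with a two-finger parallel gripper is mounted at the origin on the work surface. World frame = base frame: x ahead of the robot, y to its left, z up, the work surface at z = 0. Lengths are in mm, angles in rad, forces in N, time in s.
With the tool pointing down it reaches from about 350 to 875 mm from the base axis. Payload 4.2 kg.
Tool frame: the origin (TCP) lies at the very end of the fingers, on their centre line; the grasp point (between the pads) lies 19 mm behind it; z points along the fingers, y is the line along which they close (so a half turn about z gives the same grasp; the last joint's range is limited). The gripper opens to 85 mm and grips with 20 to 120 N. Pads are 22 mm wide; open, the fingers measure 114 mm over their backs; the gripper's body (76 mm by 85 mm) begins 54 mm behind the grasp point. The pads swing forward as they close: fully open they stand 13 mm farther back than shut.
Start: joints at [1.601, 0.385, 0.008, 0, -1.194, -0.259], TCP at [141.724, 608.698, 231.312] pointing down, gripper open.
Joint ranges: [-3.14, 3.14], [-1.21, 2.06], [-1.07, 1.41], [-3.16, 2.05], [-2.99, -0.16], [-3.1, 3.1]. Speed limits (rad/s): [2.79, 2.79, 3.14, 3.14, 3.14, 3.14].

INTERFACE

Orientations are given as a unit quaternion [x, y, z, w].
In Python, from bench import arm gives the robot as it stands. The module is installed in compiled form; this text tells all that it offers.
- The arm moves only by the tool drive_tool, never from a script. Its argument "targets" is a list of rows, each a list of 5 numbers: the closure, from -1 (fully open) to 1 (shut), then the shift along the tool's x, y, z in mm, then the turn about the tool's z in degrees. In form: [[grip, tx, ty, tz, roll], ...]. A call has 1 to 12 rows; each row is the pose to reach, as a shift and turn from the pose commanded when the call began, along the tool's axes at that moment; what a row does not reach only later rows make up. A row lasts 1/10 s, in which the tool goes at most 50 mm and 8.59 degrees, less where a joint would pass 70% of its speed; a pose out of reach is approached as far as the arm can. A call with a gripper value outside its range is refused whole. The fingers move at their own pace and stop on an object; the grip force is fixed at half the most. Time passes only in rows, so rows that repeat a pose let the fingers close. It gives the time, the measured TCP pose, the force, the opening and the grip force at its end, in the units of the state.
- arm.read_state(): the state, without advancing time (a new reading comes with each control period).
- arm.get_image(name): name is "scene" or "top"; returns the picture (400x640x3 uint8, blue, green, red); there is no depth.
- arm.camera_params(name): a dict with "fov_y" (degrees; the focal length in pixels is half the picture's height over the tangent of half this angle, whatever the lens; pixels are square), "cx", "cy" (the principal point, pixels), "D" ([k1, k2, p1, p2, k3] as OpenCV has them; the pictures are not rectified), "rvec" (rotation vector, rad) and "tvec" (3), from world to camera coordinates, as OpenCV has them. Camera axes: x right, y down, z forward; pixel columns grow to the right and rows downward; lengths in mm; the calibration is good to about 2 mm. A picture is of the moment at which its call begins. camera_params takes no time and is no camera call.
- arm.job_done(): hands the job in; it is judged then, once.
The state is a dict: "clock": time; "joints": joint angles; "joint_vel": joint speeds; "joint_efforts": joint torques, N m; "position": TCP position; "ee_rot": TCP orientation; "contact_force": force on the tool from outside, world axes, zero at the start; "wrist_torque": the same for the moment, N m; "gripper_width": finger opening in mm; "grasp_force": force on a finger pad.
Only numpy, scipy, OpenCV 4.12 (cv2) and the standard library are available. Lean on these libraries where they do the work, as an engineer would, in place of code of your own. Each camera call takes 0.05 s, during which the arm holds its last target. There are 200 camera calls.

## Working session

There is one attempt and no reset: what is moved stays moved. The work goes in short steps, Python scripts to look and compute and a tool call to move; the robot and the scene stay as the last step left them, time stands still between calls to the robot, and variables do not carry over. Pictures are saved under pics/ and viewed, at most 10 in all, crops included, and the job is handed in when it is done.

Besides the shell and the picture viewer there is one more tool, called after "Request:" as name(argument=value, ...), one argument or row to a line, values as JSON. drive_tool: Moves the arm, as the interface text tells. Its arguments: {"type":"object","properties":{"targets":{"type":"array","items":{"type":"array","items":{"type":"number"}}}},"required":["targets"]}

```bash
mkdir -p pics; cat > h.py <<'E'
import numpy as np,cv2
from bench import arm
from scipy.spatial.transform import Rotation as R
def cam(n):
    p=arm.camera_params(n); f=200/np.tan(np.radians(p["fov_y"])/2)
    K=np.array([[f,0,p["cx"]],[0,f,p["cy"]],[0,0,1]]); return K,np.array(p["D"],float),np.array(p["rvec"],float),np.array(p["tvec"],float)
def ray(n,px):
    K,D,r,t=cam(n); M=cv2.Rodrigues(r)[0]
    u=cv2.undistortPoints(np.array([[px]],float),K,D)[0,0]
    return -M.T@t.ravel(), M.T@np.array([u[0],u[1],1])
def atz(n,px,z):
    o,d=ray(n,px); return o+d*(z-o[2])/d[2]
def proj(n,P):
    K,D,r,t=cam(n); return cv2.projectPoints(np.array(P,float).reshape(-1,1,3),r,t,K,D)[0][:,0]
def tri(p1,p2):
    o1,d1=ray("scene",p1);o2,d2=ray("top",p2);d1/=np.linalg.norm(d1);d2/=np.linalg.norm(d2)
    s=np.linalg.lstsq(np.c_[d1,-d2],o2-o1,rcond=None)[0]
    a=o1+s[0]*d1;b=o2+s[1]*d2;return (a+b)/2,np.linalg.norm(a-b)
E
python3 - <<'E'
from h import *
s=arm.read_state();print(s)
for n in("scene","top"):
    im=arm.get_image(n);cv2.imwrite(f"pics/{n}0.png",im);print(n,cam(n),ray(n,(320,200)))
    cv2.imwrite(f"pics/{n}0b.png",cv2.resize(im,(800,500),interpolation=cv2.INTER_CUBIC))
E
```

```text
{'clock': 0.0, 'joints': array([ 1.60062849e+00,  3.85579166e-01,  6.61762022e-03, -5.00810532e-04,
       -1.19402451e+00, -2.58602190e-01]), 'joint_vel': array([ 1.64112513e-03, -1.23115094e-04, -4.33457575e-04,  3.96391875e-04,
        1.58588523e-03, -9.01585734e-05]), 'joint_efforts': array([ 9.02425600e-04, -3.92294025e+01,  1.88399023e+01,  4.18621033e+00,
       -4.71887222e-03,  5.59593886e-06]), 'position': array([141.58484913, 608.14181531, 230.20447348]), 'ee_rot': array([ 9.93453993e-01, -1.14227451e-01, -7.29727332e-05,  1.11694564e-03]), 'contact_force': array([-0.4260058 , -1.24703512, -0.1502305 ]), 'wrist_torque': array([-0.0171587 ,  0.01754186,  0.04913565]), 'grasp_force': 0.0, 'gripper_width': 85.24491008940181}
scene (array([[463.41798442,   0.        , 315.04866801],
       [  0.        , 463.41798442, 198.20647989],
       [  0.        ,   0.        ,   1.        ]]), array([0.04471402, 0.        , 0.        , 0.        , 0.        ]), array([ 2.2888582 ,  1.16019568, -0.34610605]), array([-403.81268683, -322.42635483, 1530.29475765])) (array([1148.62622697, -370.19619025, 1073.51667759]), array([-0.44487294,  0.35957042, -0.82032086]))
top (array([[393.74780918,   0.        , 324.61833713],
       [  0.        , 393.74780918, 193.71273165],
       [  0.        ,   0.        ,   1.        ]]), array([-0.03873981,  0.        ,  0.        ,  0.        ,  0.        ]), array([ 2.1817918 , -2.18783279,  0.07120684]), array([  70.31788149,  579.55426865, 1253.46487953])) (array([ 492.41123297,   64.41874644, 1290.49733116]), array([ 0.05268043,  0.01514898, -0.99869306]))
```

View pics/scene0b.png

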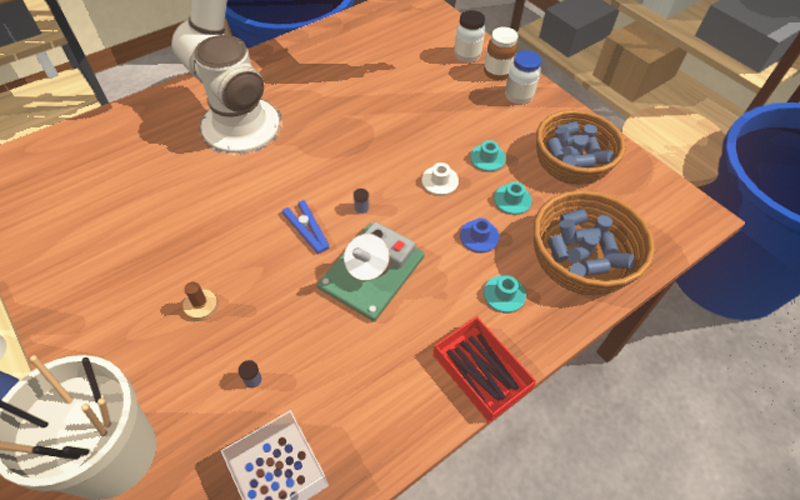

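View pics/top0b.png

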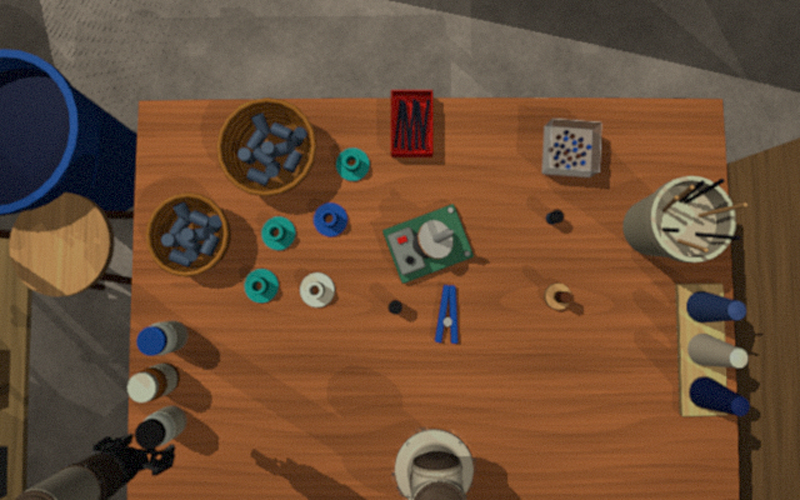

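The scene view (800x500 enlargement) has the blue collar at (480,235), the white one at (440,178), the tamper at (198,300) and the winder at (370,265). The turquoise look-alikes are at (488,155), (513,197) and (505,292). In the top view, blue is at (330,219), white at (317,290), the tamper at (558,296), the winder at (430,245) and the clip at (448,315). The canisters are at (396,307) and (555,217).

Next I'll take enlarged crops with pixel ticks.

```bash
python3 - <<'E'
from h import *
def tile(n,c,half,k):
    im=cv2.imread(f"pics/{n}0.png");x0,y0=c[0]-half,c[1]-half
    t=cv2.resize(im[y0:y0+2*half,x0:x0+2*half],None,fx=k,fy=k,interpolation=cv2.INTER_CUBIC)
    for i in range(0,2*half,10):
        for a in (0,):
            cv2.putText(t,str(x0+i),(i*k,9),0,.33,(0,255,255),1);cv2.putText(t,str(y0+i),(0,i*k+4),0,.33,(0,255,255),1)
            cv2.line(t,(i*k,10),(i*k,16),(0,255,255),1);cv2.line(t,(22,i*k),(28,i*k),(0,255,255),1)
    return t
cv2.imwrite("pics/w.png",np.hstack([tile("scene",(296,212),40,5),tile("top",(342,195),40,5)]))
a=np.hstack([tile("scene",c,22,6) for c in((384,188),(352,142),(159,240))])
b=np.hstack([tile("top",c,22,6) for c in((264,175),(254,232),(446,237))])
cv2.imwrite("pics/c.png",np.vstack([a,b]))
print(proj("top",[[0,0,0],[500,0,0],[500,300,0]]))
for n,p in(("b",((384,188),(264,175))),("w",((352,142),(254,232))),("t",((159,240),(446,237)))):
    print(n,atz("scene",p[0],20),atz("top",p[1],30))
E
```

```text
[[346.52149213 374.23675637]
 [345.70937423 218.39145646]
 [254.14119415 218.60771903]]
b [650.31543157 263.07819506  20.        ] [640.10441206 263.98030142  30.        ]
w [462.48596671 299.35057217  20.        ] [457.1066941  294.61149235  30.        ]
t [ 434.05116318 -321.16447034   20.        ] [ 439.33085923 -318.714886     30.        ]
```

View pics/w.png

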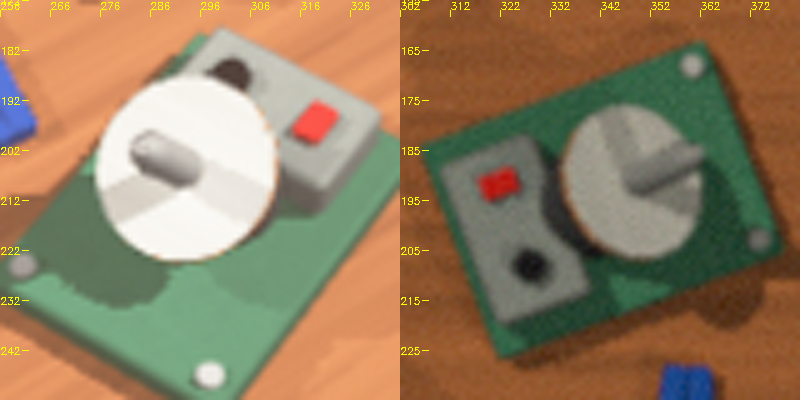

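View pics/c.png

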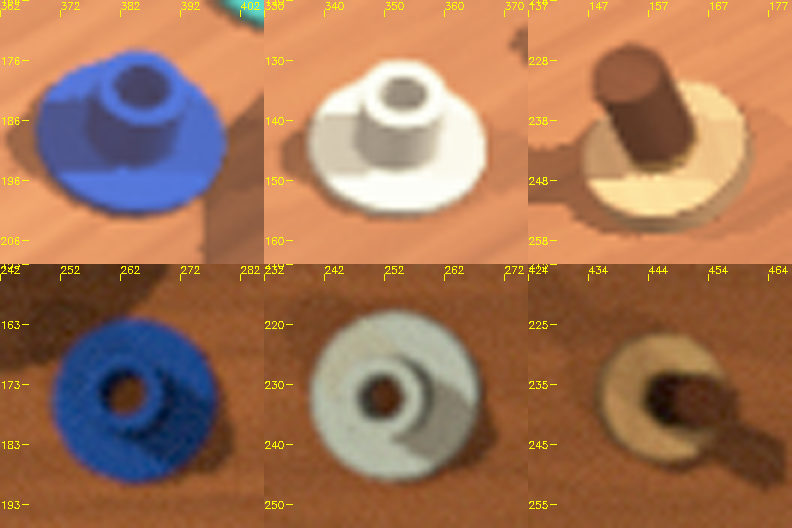

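Blue is the royal-blue collar, with its bore at scene (385.7,180.7) and top (263.3,174.7). It is clearly different from the turquoise ones. White has its bore at scene (353.3,135.5) and top (251.7,232). The tamper's handle top is at scene (154,230) and top (453.5,238). The spindle tip is at scene (285,201.6) and top (360.5,186.6). The plate centre is at scene (293.4,206) and top (348.4,191).

```bash
python3 - <<'E'
from h import *
from scipy.optimize import least_squares
for n,p,q,z in(("b",(385.7,180.7),(263.3,174.7),44),("w",(353.3,135.5),(251.7,232),44),("t",(154,230.2),(453.5,238),80)):
    print(n,tri(p,q),atz("scene",p,z),atz("top",q,z))
print("tfoot",atz("top",(446.3,237.5),18))
print("tip",tri((285,201.6),(360.5,186.6)),"disc",tri((293.4,206),(348.4,191.2)))
C=np.array([atz("top",c,22) for c in((307,185.4),(363,163.4),(378.6,204),(323,226.4))])
print(C); e=C[1]-C[0]+C[2]-C[3]; print("yaw of -x",np.degrees(np.arctan2(e[1],e[0])))
def f(v):
    o=v[:3];a=np.array([.5*np.cos(v[3]),.5*np.sin(v[3]),.866])
    q=proj("scene",[o+78*a,o+10*a]);w=proj("top",[o+78*a,o+10*a])
    return np.r_[(q-[[285,201.6],[293.4,206]]).ravel(),(w-[[360.5,186.6],[348.4,191.2]]).ravel()]
for fx in (0,1):
    g=f if not fx else lambda v:np.r_[f(v),20*(v[3]-np.arctan2(e[1],e[0]))]
    r=least_squares(g,[580,0,90,np.arctan2(e[1],e[0])]);print(r.x,np.degrees(r.x[3]),r.fun)
E
```

```text
b (array([642.12526012, 267.56786892,  41.25859801]), np.float64(7.681617886365777)) [645.3782884  269.32962489  44.        ] [639.43441567 264.00960345  44.        ]
w (array([458.97396484, 301.42362993,  44.06432012]), np.float64(5.058481266594922)) [460.17752742 303.71535399  44.        ] [457.50731912 299.34492518  44.        ]
t (array([ 439.67366276, -324.00439033,   79.46358144]), np.float64(5.999651887324297)) [ 442.07434332 -321.56709792   80.        ] [ 438.25971377 -326.6190978    80.        ]
tfoot [ 437.21502947 -323.30198717   18.        ]
tip (array([593.66421489, -34.90219881, 138.59016112]), np.float64(5.24171025258088)) disc (array([584.03744173,  -3.42089487,  80.60955114]), np.float64(3.2768048350922356))
[[ 606.72771754  125.62804165   22.        ]
 [ 677.91423503  -56.18605117   22.        ]
 [ 545.86045722 -105.25646812   22.        ]
 [ 474.39299729   74.18433603   22.        ]]
yaw of -x -68.45170232565557
[582.32669952   2.14977737  71.39367216  -1.26114373] -72.25821335653181 [-0.98342182  0.10683011 -0.41445587 -0.06136208 -0.71000332 -0.68272826
 -0.7165745  -0.21744896]
[581.27502944   1.77313697  71.42831758  -1.21190746] -69.43718264692059 [-0.72237733  0.25642336 -0.69020902 -0.22567473 -0.79755706 -0.94215615
 -0.61819866  0.04641639 -0.34399753]
```

The tool rows have no tilt input, and the spindle leans 30°. I'll test in free space what the arm does with a target just out of reach: azimuth about 110°, outward, where nothing stands.

Request:
drive_tool(
  targets=[
    [-1,-547,-212,0,0],
    [-1,-547,-212,0,0],
    [-1,-547,-212,0,0],
    [-1,-547,-212,0,0],
    [-1,-547,-212,0,0],
    [-1,-547,-212,0,0],
    [-1,-547,-212,0,0],
    [-1,-547,-212,0,0],
    [-1,-547,-212,0,0],
    [-1,-547,-212,0,0],
    [-1,-547,-212,0,0],
    [-1,-547,-212,0,0],
  ],
)

```text
clock: 1.3
position: [-314.5, 885.5, 199.8]
ee_rot: [0.994, -0.113, -0.001, -0.004]
contact_force: [-0.2, -0.1, -3.7]
gripper_width: 85.5
grasp_force: 0.0
```

Request:
drive_tool(
  targets=[
    [-1,0,-200,0,0],
    [-1,0,-200,0,0],
    [-1,0,-200,0,0],
    [-1,0,-200,0,0],
    [-1,0,-200,0,0],
    [-1,0,-200,0,0],
  ],
)

```text
clock: 1.9
position: [-238.4, 936.7, 176.6]
ee_rot: [0.993, -0.115, -0.012, -0.032]
contact_force: [0.6, 0.2, -0.5]
gripper_width: 85.3
grasp_force: 0.0
```

```bash
python3 - <<'E'
from h import *
s=arm.read_state();print(s["clock"],s["position"],np.linalg.norm(s["position"][:2]),s["joints"],R.from_quat(s["ee_rot"]).as_matrix())
E
```

```text
1.9 [-238.43629423  936.69108636  176.57732584] 966.5619781810743 [ 1.9900162   1.17909048  1.40712891  0.0125961  -1.73126247 -0.64704182] [[ 0.97335875 -0.22872012 -0.01611978]
 [-0.22719289 -0.97156161  0.06671907]
 [-0.03092135 -0.0612793  -0.99764158]]
```

Request:
drive_tool(
  targets=[
    [-1,-220,-500,0,0],
    [-1,-220,-500,0,0],
    [-1,-220,-500,0,0],
    [-1,-220,-500,0,0],
    [-1,-220,-500,0,0],
    [-1,-220,-500,0,0],
    [-1,-220,-500,0,0],
    [-1,-220,-500,0,0],
  ],
)

```text
clock: 2.7
position: [-231.3, 968.1, 118.9]
ee_rot: [0.992, -0.114, -0.017, -0.05]
contact_force: [-0.6, -0.4, 0.7]
gripper_width: 85.2
grasp_force: 0.0
```

```bash
python3 - <<'E'
from h import *
s=arm.read_state();print(s["clock"],s["position"],np.linalg.norm(s["position"][:2]),s["joints"],R.from_quat(s["ee_rot"]).as_matrix())
E
```

```text
2.7 [-231.33694607  968.09860692  118.92565416] 995.3550599364379 [ 1.97259758  1.24244204  1.40681169  0.01992155 -1.63029231 -0.62843233] [[ 0.97340791 -0.2279587  -0.02262453]
 [-0.22448422 -0.9689024   0.10409121]
 [-0.04564946 -0.09624436 -0.99431039]]
```

```bash
cat >> h.py <<'E'
def rows(target,az=None):
    "tool-axis shift to world target, and roll putting the closing axis at azimuth az (deg)"
    s=arm.read_state();M=R.from_quat(s["ee_rot"]).as_matrix()
    d=M.T@(np.array(target,float)-s["position"]); roll=None
    if az is not None:
        c=np.degrees(np.arctan2(M[1,1],M[0,1])); roll=-((az-c+90)%180-90)
    z=M[:,2]; print("clock %.1f pos %s tilt %.1f az %.0f  yaxis az %.1f j6 %.2f| shift %s roll %s"%(s["clock"],np.round(s["position"],1),np.degrees(np.arccos(-z[2])),np.degrees(np.arctan2(z[1],z[0])),np.degrees(np.arctan2(M[1,1],M[0,1])),s["joints"][5],np.round(d,1),roll))
E
python3 -c "
from h import *
rows((0,760,320),20)
rows((642,267,200),20)"
```

```text
clock 2.7 pos [-231.3  968.1  118.9] tilt 6.1 az 102  yaxis az -103.2 j6 -0.63| shift [ 262.7  129.5 -226.8] roll 56.760507303418535
clock 2.7 pos [-231.3  968.1  118.9] tilt 6.1 az 102  yaxis az -103.2 j6 -0.63| shift [1003.8  472.4 -173.4] roll 56.760507303418535
```

Request:
drive_tool(
  targets=[
    [-1,263,130,-227,57],
    [-1,263,130,-227,57],
    [-1,263,130,-227,57],
    [-1,263,130,-227,57],
    [-1,500,240,-227,57],
    [-1,500,240,-227,57],
    [-1,500,240,-227,57],
    [-1,640,300,-220,57],
    [-1,640,300,-220,57],
    [-1,640,300,-220,57],
    [-1,800,375,-200,57],
    [-1,800,375,-200,57],
  ],
)

```text
clock: 3.9
position: [192.9, 617.8, 256.9]
ee_rot: [0.817, -0.573, -0.04, -0.037]
contact_force: [0.5, 1.6, -0.3]
gripper_width: 85.5
grasp_force: 0.0
```

```bash
python3 -c "
from h import *
rows((642,267,120),20)"
```

```text
clock 3.9 pos [192.9 617.8 256.9] tilt 6.2 az 102  yaxis az -160.1 j6 -1.14| shift [ 494.9 -301.1   88.7] roll -0.13800794907501768
```

Request:
drive_tool(
  targets=[
    [-1,495,-301,89,0],
    [-1,495,-301,89,0],
    [-1,495,-301,89,0],
    [-1,495,-301,89,0],
    [-1,495,-301,89,0],
    [-1,495,-301,89,0],
    [-1,495,-301,89,0],
    [-1,495,-301,89,0],
    [-1,495,-301,89,0],
    [-1,495,-301,89,0],
    [-1,495,-301,89,0],
    [-1,495,-301,89,0],
  ],
)

```text
clock: 5.1
position: [642.5, 265.5, 118.7]
ee_rot: [0.817, -0.574, -0.039, -0.036]
contact_force: [-0.2, 1.1, -0.2]
gripper_width: 85.3
grasp_force: 0.0
```

```bash
cat >> h.py <<'E'
def look(fn,cs,half,k=5):
    T=[]
    for n,c in cs:
        im=arm.get_image(n);x0=int(c[0])-half;y0=int(c[1])-half
        t=cv2.resize(im[y0:y0+2*half,x0:x0+2*half],None,fx=k,fy=k,interpolation=cv2.INTER_CUBIC)
        for i in range(0,2*half,10):
            cv2.putText(t,str(x0+i),(i*k,9),0,.33,(0,255,255),1);cv2.putText(t,str(y0+i),(0,i*k+4),0,.33,(0,255,255),1)
            cv2.line(t,(i*k,10),(i*k,16),(0,255,255),1);cv2.line(t,(22,i*k),(28,i*k),(0,255,255),1)
        T.append(t)
    cv2.imwrite("pics/"+fn,np.hstack(T))
E
python3 -c "
from h import *
rows((642,267,16),20)
s=arm.read_state();M=R.from_quat(s['ee_rot']).as_matrix();p=s['position']
print('proj tcp',proj('scene',p),proj('top',p))
look('g1.png',[('scene',(384,175)),('top',(262,178))],40)"
```

```text
clock 5.1 pos [642.5 265.5 118.7] tilt 6.1 az 102  yaxis az -160.3 j6 -0.18| shift [  9.2   1.5 102.3] roll -0.25658725605325117
proj tcp [[387.88265199 163.68584074]] [[258.86598904 170.76741673]]
```

View pics/g1.png

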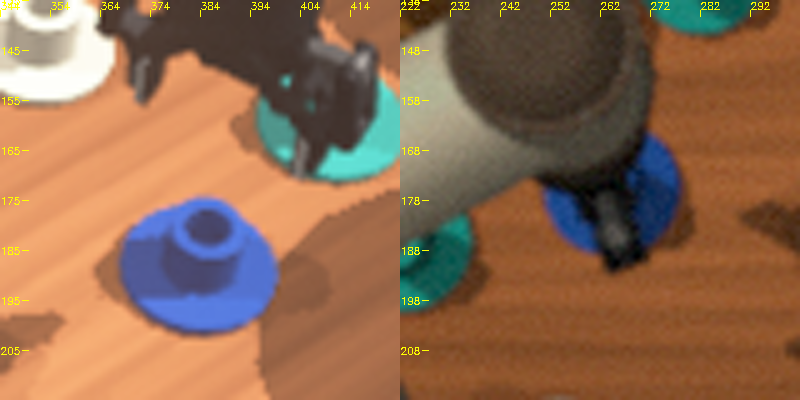

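The fingertips appear at scene (372,155) and (404,170). Their midpoint (388.4,162.5) matches the projected TCP (387.9,163.7). Blue's hub lies straight below, so I'll descend and grip high on the hub.

Request:
drive_tool(
  targets=[
    [-1,4,1,60,0],
    [-1,7,1,95,0],
    [-1,7.5,1,105.5,0],
    [-1,7.5,1,105.5,0],
    [0.2,7.5,1,105.5,0],
    [1,7.5,1,105.5,0],
    [1,7.5,1,105.5,0],
    [1,7.5,1,105.5,0],
    [1,7.5,1,105.5,0],
    [1,7.5,1,105.5,0],
    [1,7.5,1,105.5,0],
  ],
)

```text
clock: 6.3
position: [641.4, 272.4, 16.7]
ee_rot: [0.818, -0.573, -0.038, -0.038]
contact_force: [0.1, 0.1, 6.9]
gripper_width: 42.0
grasp_force: 61.6
```

```bash
python3 -c "
from h import *
rows((560,40,250),20)"
```

```text
clock 6.3 pos [641.4 272.4  16.7] tilt 6.2 az 100  yaxis az -160.1 j6 -0.15| shift [ 164.7  151.  -255.2] roll -0.11785652193452734
```

```bash
python3 -c "
from h import *
rows((641,272,130),20)
rows((609,-72,200),20)"
```

```text
clock 6.3 pos [641.4 272.4  16.7] tilt 6.2 az 100  yaxis az -160.1 j6 -0.15| shift [ -11.8   -1.7 -112.7] roll -0.11785652193452734
clock 6.3 pos [641.4 272.4  16.7] tilt 6.2 az 100  yaxis az -160.1 j6 -0.15| shift [ 291.3  144.  -218.3] roll -0.11785652193452734
```

Request:
drive_tool(
  targets=[
    [1,-3,0,-30,0],
    [1,-8,0,-75,0],
    [1,-12,0,-120,0],
    [1,5,5,-168,0],
    [1,40,20,-205,0],
    [1,85,40,-215,0],
    [1,130,62,-218,0],
    [1,175,85,-218,0],
    [1,220,108,-218,0],
    [1,260,128,-218,0],
    [1,291,144,-218,0],
    [1,291,144,-218,0],
  ],
)

```text
clock: 7.5
position: [606.1, -76.3, 197.0]
ee_rot: [0.816, -0.576, -0.04, -0.036]
contact_force: [-0.2, 0.2, -1.2]
gripper_width: 41.8
grasp_force: 61.5
```

```bash
python3 -c "
from h import *
rows((609,-72,200),20)
s=arm.read_state();print(s['gripper_width'],s['grasp_force'])
p=s['position'];print('proj tcp',proj('scene',p),proj('top',p),proj('scene',[594.8,-34.7,139]))
look('g2.png',[('scene',(275,190)),('top',(360,185))],40)"
```

```text
clock 7.5 pos [606.1 -76.3 197. ] tilt 6.1 az 103  yaxis az -160.5 j6 0.30| shift [-3.4 -4.2 -2.6] roll -0.49144597529101475
41.81066558758801 61.46758373826742
proj tcp [[271.09673437 199.47320214]] [[376.33573636 179.80520086]] [[284.25148053 201.79545914]]
```

View pics/g2.png

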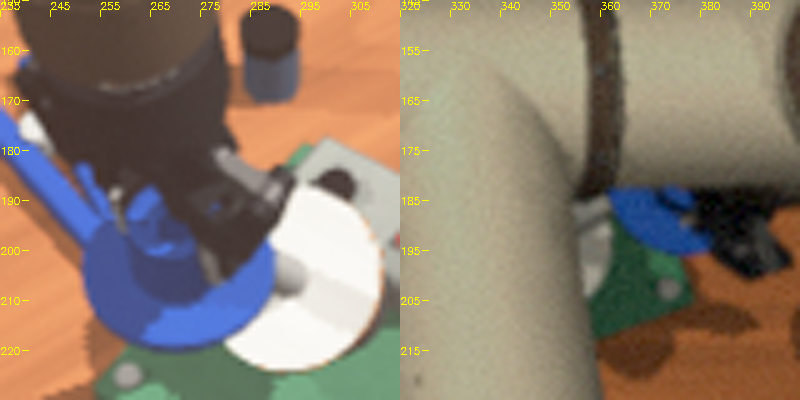

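The picture shows blue held level, its flange centre near scene (271,204), beside the spindle tip. Next I'll lower the flange's inner edge onto the tip, so that the collar pivots in the pads.

```bash
python3 -c "
from h import *
rows((608,-70.3,162),20)
rows((608,-70.3,150),20)
rows((608,-70.3,140),20)
print(proj('scene',[606.5,-78.3,188]))"
```

```text
clock 7.6 pos [607.3 -73.1 197.5] tilt 6.1 az 102  yaxis az -160.3 j6 0.30| shift [ 1.4 -1.1 35.6] roll -0.28003670752866583
clock 7.6 pos [607.3 -73.1 197.5] tilt 6.1 az 102  yaxis az -160.3 j6 0.30| shift [ 2.7 -0.9 47.5] roll -0.28003670752866583
clock 7.6 pos [607.3 -73.1 197.5] tilt 6.1 az 102  yaxis az -160.3 j6 0.30| shift [ 3.7 -0.8 57.5] roll -0.28003670752866583
[[270.72760598 202.22263773]]
```

Request:
drive_tool(
  targets=[
    [1,1,-1,20,0],
    [1,1.4,-1,34,0],
    [1,2,-1,38,0],
    [1,2.3,-1,42,0],
    [1,2.5,-1,46,0],
    [1,2.5,-1,46,0],
  ],
)

```text
clock: 8.2
position: [612.1, -71.0, 157.0]
ee_rot: [0.819, -0.572, -0.034, -0.037]
contact_force: [0.7, -7.4, 13.0]
gripper_width: 41.8
grasp_force: 58.9
```

Request:
drive_tool(
  targets=[
    [1,0.3,0,2,0],
    [1,0.5,0,4,0],
    [1,0.7,0,6,0],
    [1,0.7,0,6,0],
  ],
)

```text
clock: 8.6
position: [613.3, -72.6, 152.7]
ee_rot: [0.819, -0.572, -0.032, -0.037]
contact_force: [0.4, -11.5, 18.5]
gripper_width: 41.8
grasp_force: 60.2
```

Request:
drive_tool(
  targets=[
    [1,0.3,0,3,0],
    [1,0.5,0,6,0],
    [1,0.5,0,6,0],
    [1,0.5,0,6,0],
  ],
)

```text
clock: 9.0
position: [614.2, -74.1, 147.1]
ee_rot: [0.819, -0.572, -0.03, -0.037]
contact_force: [2.3, -16.2, 17.8]
gripper_width: 41.7
grasp_force: 60.7
```

Request:
drive_tool(
  targets=[
    [1,0.3,0,3,0],
    [1,0.5,0,6,0],
    [1,0.5,0,6,0],
    [1,0.5,0,6,0],
  ],
)

```text
clock: 9.4
position: [614.7, -74.8, 141.2]
ee_rot: [0.819, -0.572, -0.03, -0.036]
contact_force: [3.2, -19.2, 17.1]
gripper_width: 41.5
grasp_force: 60.7
```

```bash
python3 -c "
from h import *
rows((612,-70.3,150),20)
look('g3.png',[('scene',(275,195))],40,8)"
```

```text
clock 9.4 pos [614.7 -74.8 141.2] tilt 5.4 az 94  yaxis az -159.9 j6 0.31| shift [-5.9  0.7 -8.3] roll 0.07300648936893595
```

View pics/g3.png

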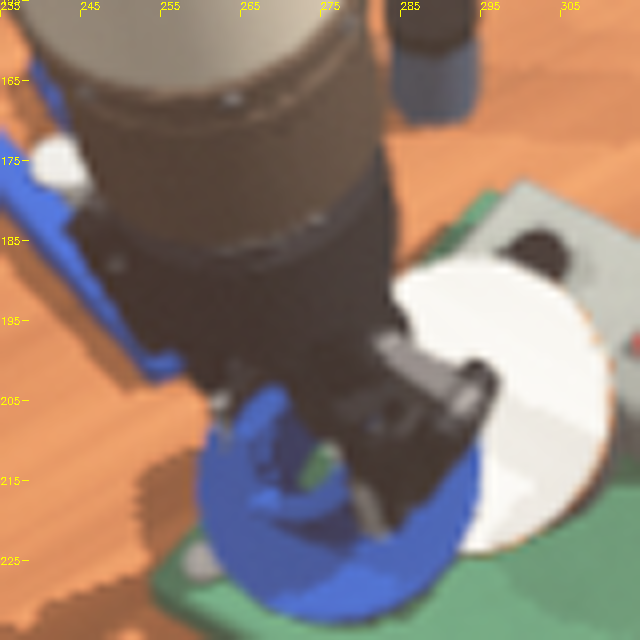

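The collar pivoted: its bore now opens towards the camera at tile (320,465), and the flange ellipse is nearly as round as the foot plate. I'll fit the tilt from the outline.

```bash
cat > fit.py <<'E'
from h import *
from scipy.optimize import least_squares
im=cv2.imread("pics/g3.png");h=cv2.cvtColor(im,cv2.COLOR_BGR2HSV)
m=((h[...,0]>105)&(h[...,0]<125)&(h[...,1]>130)).astype(np.uint8);m[:390]=0;m[:,:190]=0
n,l,st,_=cv2.connectedComponentsWithStats(m);m=(l==1+np.argmax(st[1:,4]))
pts=[]
for x in range(205,480,10):
    y=np.where(m[:,x])[0]
    if len(y): pts.append((x,y.max()))
for y in range(440,570,10):
    x=np.where(m[y])[0]; pts+= [(x.min(),y),(x.max(),y)]
P=np.array(pts)/8+[235,155]-.4
t=np.linspace(0,2*np.pi,180)
def outline(c,th,az=-70):
    e=np.radians(az);a=np.array([np.sin(th)*np.cos(e),np.sin(th)*np.sin(e),np.cos(th)])
    u=np.array([-np.sin(e),np.cos(e),0]);v=np.cross(a,u)
    C=45*(np.outer(np.cos(t),u)+np.outer(np.sin(t),v))
    return cv2.convexHull(proj("scene",np.r_[c+C,c+8*a+C]).astype(np.float32))
s=arm.read_state();p=s["position"];c0=p+np.array([0,0,-14])
def f(v):
    o=outline(v[:3],v[3]);return np.r_[[cv2.pointPolygonTest(o,tuple(map(float,q)),True) for q in P],(v[2]-c0[2])/15]
for th in(.2,.5):
    r=least_squares(f,[*c0,th],loss="soft_l1",diff_step=1e-4);print(r.x,np.degrees(r.x[3]),"off tcp",r.x[:3]-p,np.abs(r.fun).mean(),len(P))
E
python3 fit.py
```

```text
[575.87517161 -49.36825526  73.49718468  -2.56219048] -146.80270096643883 off tcp [-38.80575314  25.44094814 -67.71172502] 0.4060077773709706 54
[574.73067895 -45.45332283  67.50675382   0.58417314] 33.47065539840651 off tcp [-39.95024581  29.35588057 -73.70215589] 0.41488766590507326 54
```

```bash
sed -i 's#(v\[2\]-c0\[2\])/15#(v[:3]-c0)/4#' fit.py; python3 fit.py
```

```text
[604.68266002 -66.87094799 127.83343078  -2.36002991] -135.21975362580355 off tcp [ -9.99826474   7.93825541 -13.37547892] 0.6167209228532307 54
[605.60693445 -63.21855704 127.72437735   0.7906614 ] 45.30156111165107 off tcp [ -9.07399031  11.59064636 -13.48453236] 0.648764762660882 54
```

```bash
python3 -c "
from h import *
c=np.array([606,-68,127.])
for th in(0,15,20,25,30,35,40,45):
    T=np.radians(th);a=np.array([.342*np.sin(T),-.94*np.sin(T),np.cos(T)])
    q=proj('scene',[c,c+44*a]);print(th,q[0],(q[1]-q[0])*8)
im=cv2.imread('pics/g3.png')[380:640,190:500];cv2.imwrite('pics/g3c.png',cv2.resize(cv2.convertScaleAbs(im,alpha=1.5,beta=30),None,fx=2.5,fy=2.3))
"
```

```text
0 [275.71441612 214.27621594] [ -7.93231599 -81.675726  ]
15 [275.71441612 214.27621594] [-30.74905796 -52.21678057]
20 [275.71441612 214.27621594] [-37.98255807 -41.42047329]
25 [275.71441612 214.27621594] [-44.92563109 -30.2826799 ]
30 [275.71441612 214.27621594] [-51.51893974 -18.89737311]
35 [275.71441612 214.27621594] [-57.70628956  -7.36104079]
40 [275.71441612 214.27621594] [-63.43525659   4.22837392]
45 [275.71441612 214.27621594] [-68.65776308  15.77255432]
```

View pics/g3c.png

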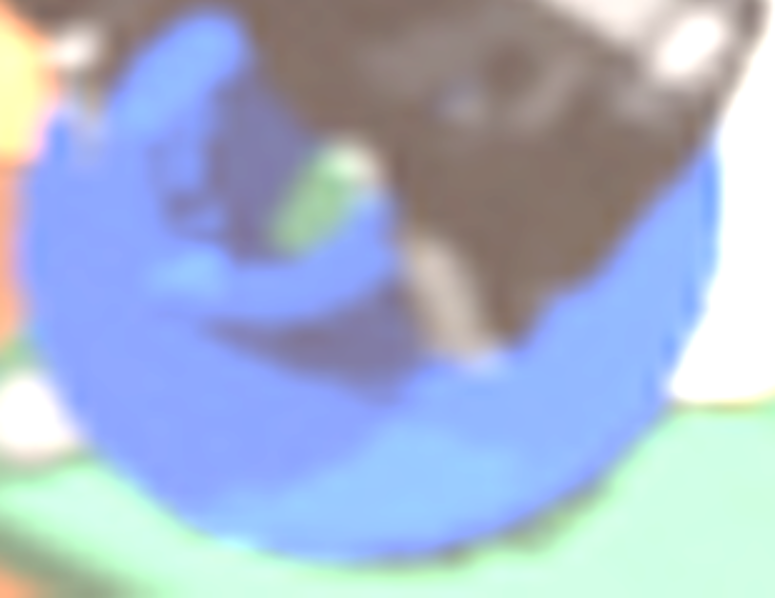

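Request:
drive_tool(
  targets=[
    [1,-2,0,-20,0],
    [1,-4,0,-42,0],
    [1,-4,0,-42,0],
    [1,-12,0,-42,0],
    [1,-21,0,-36,0],
    [1,-21,0,-36,0],
    [1,-21,0,-36,0],
    [1,-21,0,-36,0],
  ],
)

```text
clock: 10.25
position: [602.3, -53.1, 170.8]
ee_rot: [0.818, -0.573, -0.04, -0.036]
contact_force: [0.3, 0.4, -1.5]
gripper_width: 41.7
grasp_force: 61.1
```

```bash
python3 -c "
from h import *
rows((602,-53,165),20)
s=arm.read_state();p=s['position'];print(s['contact_force'])
print('foot pred',proj('scene',p+[-5,12.7,-13]),'flange top',proj('scene',p+[-4.5,11,-9.5]))
look('g4.png',[('scene',(280,195)),('top',(352,190))],40,5)"
```

```text
clock 10.2 pos [602.3 -53.1 170.8] tilt 6.1 az 103  yaxis az -160.1 j6 0.28| shift [0.4 0.3 5.8] roll -0.134197095439049
[ 0.26049527  0.41125309 -1.48937505]
foot pred [[282.57295068 199.19455156]] flange top [[282.04359462 198.83771573]]
```

View pics/g4.png

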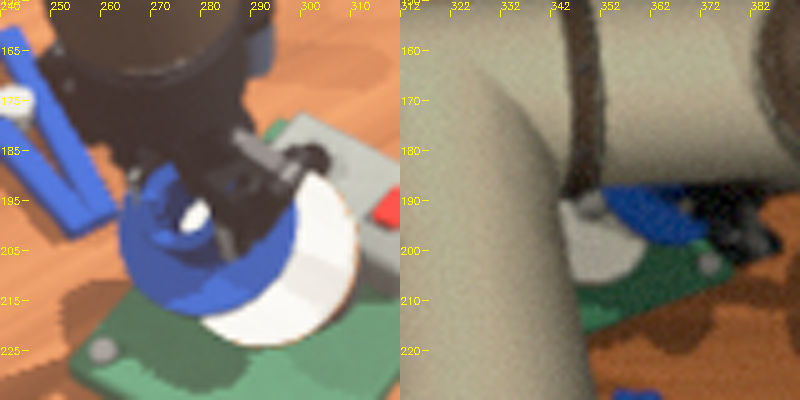

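Through the bore (tile (195,217), about scene (279,198)) the plate shows white. The flange centre is near scene (281.6,200.6), over the tip, as predicted. I'll slide it down along the spindle axis.

Request:
drive_tool(
  targets=[
    [1,0,0.5,6,0],
    [1,-0.2,0.5,10,0],
    [1,-2.3,0.5,15,0],
    [1,-4.4,0.5,19,0],
    [1,-6.5,0.5,24,0],
    [1,-8.6,0.5,28.5,0],
    [1,-8.6,0.5,28.5,0],
  ],
)

```text
clock: 11.05
position: [598.3, -41.7, 144.0]
ee_rot: [0.818, -0.573, -0.039, -0.036]
contact_force: [-0.9, 2.4, 0.3]
gripper_width: 41.7
grasp_force: 61.4
```

Request:
drive_tool(
  targets=[
    [1,-2.1,0,4.5,0],
    [1,-4.2,0,9,0],
    [1,-6.3,0,13.6,0],
    [1,-8.4,0,18.2,0],
    [1,-8.4,0,18.2,0],
  ],
)

```text
clock: 11.55
position: [594.8, -31.8, 126.0]
ee_rot: [0.817, -0.574, -0.04, -0.036]
contact_force: [-0.5, 3.9, 0.7]
gripper_width: 41.8
grasp_force: 61.6
```

Request:
drive_tool(
  targets=[
    [1,-3.1,0,4.5,0],
    [1,-5.2,0,9,0],
    [1,-7.3,0,13.6,0],
    [1,-9.4,0,18.2,0],
    [1,-9.4,0,18.2,0],
  ],
)

```text
clock: 12.05
position: [590.6, -21.9, 108.2]
ee_rot: [0.817, -0.574, -0.04, -0.035]
contact_force: [-0.4, 0.5, -2.0]
gripper_width: 42.1
grasp_force: 61.3
```

Request:
drive_tool(
  targets=[
    [1,-2.1,0,4.5,0],
    [1,-4.2,0,9,0],
    [1,-4.2,0,9,0],
    [-0.2,-4.2,0,9,0],
    [-0.6,-4.2,0,9,0],
    [-1,-4.2,0,9,0],
    [-1,-4.2,0,9,0],
    [-1,-4.2,0,9,0],
    [-1,-4.2,0,9,0],
  ],
)

```text
clock: 12.95
position: [589.9, -17.2, 101.2]
ee_rot: [0.817, -0.574, -0.039, -0.036]
contact_force: [0.5, -0.5, -0.1]
gripper_width: 85.5
grasp_force: 0.0
```

```bash
python3 -c "
from h import *
s=arm.read_state();print(s['contact_force'])
rows((600,-50,175),20)
rows((600,-50,230))
rows((458.8,301.4,120),20)
"
```

```text
[ 0.54215633 -0.4530379  -0.14091981]
clock 12.9 pos [589.9 -17.2 101.2] tilt 6.1 az 102  yaxis az -160.2 j6 0.24| shift [ 26.3   0.6 -77. ] roll -0.16083759427147015
clock 12.9 pos [589.9 -17.2 101.2] tilt 6.1 az 102  yaxis az -160.2 j6 0.24| shift [  20.5   -0.2 -131.7] roll None
clock 12.9 pos [589.9 -17.2 101.2] tilt 6.1 az 102  yaxis az -160.2 j6 0.24| shift [-344.2   14.9   17.4] roll -0.16083759427147015
```

Request:
drive_tool(
  targets=[
    [-1,15,0,-44,0],
    [-1,27,0,-80,0],
    [-1,22,0,-122,0],
    [-1,-20,2,-122,0],
    [-1,-68,4,-115,0],
    [-1,-116,6,-105,0],
    [-1,-164,8,-95,0],
    [-1,-210,10,-80,0],
    [-1,-255,12,-60,0],
    [-1,-300,13,-30,0],
    [-1,-340,15,0,0],
    [-1,-344,15,17,0],
  ],
)

```text
clock: 14.15
position: [456.9, 304.2, 119.1]
ee_rot: [0.819, -0.572, -0.039, -0.036]
contact_force: [0.6, 0.0, -0.2]
gripper_width: 85.5
grasp_force: 0.0
```

```bash
python3 -c "
from h import *
rows((458.6,303.5,13),20)
im=arm.get_image('scene');cv2.imwrite('pics/s5.png',im)
h=cv2.cvtColor(im,cv2.COLOR_BGR2HSV)
m=((h[...,0]>105)&(h[...,0]<125)&(h[...,1]>120)).astype(np.uint8)
n,l,st,ce=cv2.connectedComponentsWithStats(m)
for i in range(1,n):
    if st[i,4]>60: print(st[i],ce[i])
a=np.array([.171,-.47,.866]);o=np.array([581.5,2,71.4])
t=np.linspace(0,6.28,100);u=np.array([.94,.342,0]);v=np.cross(a,u)
for q in(8,12):
    C=o+q*a+45*(np.outer(np.cos(t),u)+np.outer(np.sin(t),v));p=proj('scene',np.r_[C,C+8*a]);print(q,p.min(0),p.max(0))
    print('hubtop',proj('scene',o+(q+44)*a))
"
```

```text
clock 14.2 pos [456.9 304.2 119.1] tilt 6.1 az 103  yaxis az -159.9 j6 -0.40| shift [1.250e+01 1.000e-01 1.054e+02] roll 0.08942058959155474
[175   0   8  12  63] [178.73015873   5.42857143]
[209   0  74  31 402] [240.3159204   16.68656716]
[412  41  21  15 235] [422.          47.28510638]
[ 575   82   65  173 5911] [614.96278126 178.40500761]
[227 161  36  40 422] [246.34834123 182.3056872 ]
[276 189  32  34 707] [292.38472419 205.63790665]
8 [275.60155618 188.254926  ] [309.76291334 223.19562408]
hubtop [[287.65326531 203.38341295]]
12 [275.07221898 187.97714357] [309.33676323 223.02834278]
hubtop [[287.14291821 203.14574326]]
```

Blue's outline (276–308, 189–223) matches a seated collar (275.6–309.8, 188–223). White comes next.

Request:
drive_tool(
  targets=[
    [-1,6,0,50,0],
    [-1,11,0,95,0],
    [-1,12.5,0,105.5,0],
    [-1,12.5,0,105.5,0],
    [0.2,12.5,0,105.5,0],
    [1,12.5,0,105.5,0],
    [1,12.5,0,105.5,0],
    [1,12.5,0,105.5,0],
    [1,12.5,0,105.5,0],
    [1,12.5,0,105.5,0],
    [1,12.5,0,105.5,0],
  ],
)

```text
clock: 15.3
position: [461.7, 301.3, 16.5]
ee_rot: [0.818, -0.573, -0.039, -0.038]
contact_force: [0.1, 0.0, 5.3]
gripper_width: 41.7
grasp_force: 61.4
```

```bash
python3 -c "
from h import *
rows((456,304,130),20)
rows((607.5,-72,200),20)"
```

```text
clock 15.3 pos [461.7 301.3  16.5] tilt 6.2 az 101  yaxis az -160.1 j6 -0.35| shift [ -16.6    2.4 -112.4] roll -0.11471385953325353
clock 15.3 pos [461.7 301.3  16.5] tilt 6.2 az 101  yaxis az -160.1 j6 -0.35| shift [ 378.8  -13.4 -225. ] roll -0.11471385953325353
```

Request:
drive_tool(
  targets=[
    [1,-4,0,-40,0],
    [1,-8,0,-88,0],
    [1,-12,0,-136,0],
    [1,5,0,-180,0],
    [1,40,-2,-212,0],
    [1,88,-3,-218,0],
    [1,136,-5,-222,0],
    [1,184,-7,-225,0],
    [1,232,-9,-228,0],
    [1,280,-10,-228,0],
    [1,326,-12,-228,0],
    [1,365,-13,-226,0],
  ],
)

```text
clock: 16.5
position: [602.1, -62.3, 201.3]
ee_rot: [0.817, -0.574, -0.038, -0.037]
contact_force: [0.3, -0.2, -0.6]
gripper_width: 41.9
grasp_force: 61.6
```

Request:
drive_tool(
  targets=[
    [1,10,0,1,0],
    [1,12,0,1,0],
    [1,12,0,1,0],
  ],
)

```text
clock: 16.8
position: [605.4, -70.6, 198.6]
ee_rot: [0.817, -0.574, -0.039, -0.036]
contact_force: [0.2, -0.6, -1.6]
gripper_width: 41.7
grasp_force: 61.6
```

```bash
python3 -c "
from h import *
rows((608,-70.3,150),20)
s=arm.read_state();p=s['position'];print(s['contact_force'],s['gripper_width'])
im=arm.get_image('scene');cv2.imwrite('pics/s6.png',im)
print('pred flange',proj('scene',p+[.4,-2,-9]))
c=np.array([.0,0,0]);t=np.linspace(0,6.28,100);C=p+[.4,-2,-17]+45*np.c_[np.cos(t),np.sin(t),0*t];q=proj('scene',np.r_[C,C+[0,0,8]]);print(q.min(0),q.max(0))
h=cv2.cvtColor(im,cv2.COLOR_BGR2HSV);m=((h[...,1]<60)&(h[...,2]>150)).astype(np.uint8)
n,l,st,ce=cv2.connectedComponentsWithStats(m)
for i in range(1,n):
    if st[i,4]>60 and 200<ce[i][0]<340: print(st[i],ce[i])
"
```

```text
clock 16.8 pos [605.4 -70.6 198.6] tilt 6.1 az 102  yaxis az -160.2 j6 0.30| shift [ 5.7 -1.8 48.3] roll -0.1568866827601596
[ 0.2406771  -0.56551528 -1.63346294] 41.74648255371036
pred flange [[272.57549736 200.43317634]]
[253.0542387  184.86851446] [292.09571406 218.67382097]
[ 246    0  112   93 4624] [307.93468858  40.58564014]
[ 224   59   86   84 2584] [278.40131579  98.5375387 ]
[294 178  38  46 524] [312.52290076 195.10114504]
[254 184  40  32 687] [271.7874818  203.05967977]
[ 177  328   85   72 2663] [220.93428464 372.21554638]
```

Request:
drive_tool(
  targets=[
    [1,3.5,-1.5,26,0],
    [1,4.5,-2,36,0],
    [1,5,-2,42,0],
    [1,5.5,-2,46,0],
    [1,6,-2,50,0],
    [1,6,-2,53,0],
    [1,6.5,-2,56,0],
    [1,6.5,-2,59,0],
    [1,7,-2,62,0],
    [1,7,-2,65,0],
    [1,7.3,-2,67,0],
    [1,7.3,-2,67,0],
  ],
)

```text
clock: 18.05
position: [612.4, -77.5, 140.0]
ee_rot: [0.819, -0.572, -0.031, -0.034]
contact_force: [-0.8, -22.5, 21.6]
gripper_width: 41.7
grasp_force: 74.6
```

Request:
drive_tool(
  targets=[
    [1,-2,0,-20,0],
    [1,-4,0,-44,0],
    [1,-4,0,-44,0],
    [1,-12,0,-44,0],
    [1,-21,0,-38,0],
    [1,-21,0,-38,0],
    [1,-21,0,-38,0],
    [1,-21,0,-38,0],
  ],
)

```text
clock: 18.85
position: [602.2, -54.3, 170.2]
ee_rot: [0.818, -0.573, -0.04, -0.036]
contact_force: [0.7, 0.2, -0.8]
gripper_width: 41.7
grasp_force: 71.6
```

```bash
python3 -c "
from h import *
rows((601.5,-52.1,160.7),20);rows((597.9,-41.4,143.4),20)
look('g7.png',[('scene',(280,198))],32,10)"
```

```text
clock 18.9 pos [602.2 -54.3 170.2] tilt 6.1 az 103  yaxis az -160.1 j6 0.28| shift [-1.3 -0.   9.7] roll -0.12959795737185686
clock 18.9 pos [602.2 -54.3 170.2] tilt 6.1 az 103  yaxis az -160.1 j6 0.28| shift [-10.7  -0.   28.1] roll -0.12959795737185686
```

View pics/g7.png

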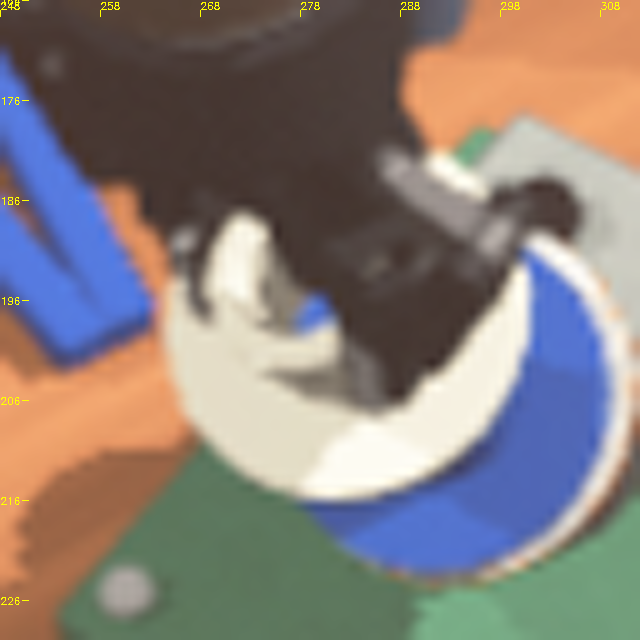

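Blue is seated on the plate (rim visible around it). White is held tilted, with its flange centre near scene (282,200) and blue visible through the bore. I'll enter along the axis as I did with blue.

Request:
drive_tool(
  targets=[
    [1,-0.5,0,5,0],
    [1,-1.3,0,10,0],
    [1,-4,0,15,0],
    [1,-6,0,19,0],
    [1,-8.5,0,24,0],
    [1,-10.7,0,28,0],
    [1,-10.7,0,28,0],
  ],
)

```text
clock: 19.6
position: [599.2, -43.1, 144.6]
ee_rot: [0.818, -0.573, -0.037, -0.036]
contact_force: [2.0, -6.7, -1.0]
gripper_width: 42.1
grasp_force: 71.8
```

Request:
drive_tool(
  targets=[
    [1,0,0,2,0],
    [1,-0.8,0,4,0],
    [1,-1.8,0,6,0],
    [1,-2.8,0,8,0],
    [1,-2.8,0,8,0],
  ],
)

```text
clock: 20.1
position: [598.4, -40.7, 137.2]
ee_rot: [0.818, -0.573, -0.037, -0.035]
contact_force: [2.7, -8.7, -1.2]
gripper_width: 41.5
grasp_force: 71.9
```

Request:
drive_tool(
  targets=[
    [1,1,0,1.5,0],
    [1,0.5,0,3,0],
    [1,0.2,0,4.5,0],
    [1,0.2,0,4.5,0],
  ],
)

```text
clock: 20.5
position: [597.6, -38.8, 132.8]
ee_rot: [0.818, -0.573, -0.038, -0.036]
contact_force: [0.8, -5.6, 1.6]
gripper_width: 41.8
grasp_force: 72.2
```

Release, then retreat along the axis.

Request:
drive_tool(
  targets=[
    [0,0,0,0,0],
    [-0.3,0,0,0,0],
    [-0.6,0,0,0,0],
    [-1,0,0,0,0],
    [-1,0,0,0,0],
    [-1,0,0,0,0],
    [-1,12,0,-35,0],
    [-1,18,0,-70,0],
    [-1,12,0,-105,0],
    [-1,8,20,-140,0],
    [-1,10,65,-145,0],
    [-1,12,100,-145,0],
  ],
)

```text
clock: 21.7
position: [509.4, -98.4, 275.2]
ee_rot: [0.818, -0.573, -0.038, -0.037]
contact_force: [0.2, -1.0, -0.5]
gripper_width: 85.5
grasp_force: 0.0
```

```bash
python3 -c "
from h import *
rows((439.5,-322,130),20)
im=arm.get_image('scene');cv2.imwrite('pics/s8.png',im)
h=cv2.cvtColor(im,cv2.COLOR_BGR2HSV);m=((h[...,1]<70)&(h[...,2]>140)).astype(np.uint8)
n,l,st,ce=cv2.connectedComponentsWithStats(m)
for i in range(1,n):
    if st[i,4]>60 and 220<ce[i][0]<340: print(st[i],ce[i])
m=((h[...,0]>105)&(h[...,0]<125)&(h[...,1]>120)).astype(np.uint8)
n,l,st,ce=cv2.connectedComponentsWithStats(m)
for i in range(1,n):
    if st[i,4]>30 and 220<ce[i][0]<340: print('blue',st[i],ce[i])
a=np.array([.171,-.47,.866]);o=np.array([581.5,2,71.4])
t=np.linspace(0,6.28,100);u=np.array([.94,.342,0]);v=np.cross(a,u)
for q in(54,58):
    C=o+q*a+45*(np.outer(np.cos(t),u)+np.outer(np.sin(t),v));p=proj('scene',np.r_[C,C+8*a]);print(q,p.min(0),p.max(0))
"
```

```text
clock 21.7 pos [509.4 -98.4 275.2] tilt 6.1 az 100  yaxis az -160.1 j6 0.32| shift [200.4 144.2 122.4] roll -0.1310938115478848
[ 169    0   95   85 3249] [227.65712527  39.09756848]
[ 257    0   60   36 1310] [286.32137405  12.18625954]
[ 270  178   69   64 2022] [301.51384768 204.35311573]
[285 243  24  11  75] [297.18666667 247.45333333]
blue [227 161  36  40 409] [246.35207824 182.06112469]
blue [290 194  18  29  99] [302.37373737 210.72727273]
54 [269.30360387 184.94964781] [304.69103659 221.20511656]
58 [268.73332261 184.65032445] [304.23160299 221.02485152]
```

White's outline (left edge 270, blue crescent 290–308 below it) matches it sitting on blue. Next I'll fetch the tamper, gripping high on its handle.

Request:
drive_tool(
  targets=[
    [-1,35,25,10,0],
    [-1,70,50,30,0],
    [-1,105,75,50,0],
    [-1,140,100,75,0],
    [-1,172,122,100,0],
    [-1,200,144,120,0],
    [-1,200,144,120,0],
    [-1,200,144,120,0],
  ],
)

```text
clock: 22.55
position: [439.4, -322.0, 130.3]
ee_rot: [0.817, -0.574, -0.04, -0.036]
contact_force: [0.6, 0.0, -0.1]
gripper_width: 85.2
grasp_force: 0.0
```

```bash
python3 -c "
from h import *
rows((438.6,-321.5,46),20)"
```

```text
clock 22.6 pos [ 439.4 -322.   130.3] tilt 6.2 az 103  yaxis az -160.3 j6 0.79| shift [ 8.2  1.7 83.9] roll -0.25025509470253837
```

Request:
drive_tool(
  targets=[
    [-1,4,1.5,42,0],
    [-1,8,1.5,78,0],
    [-1,8,1.5,84,0],
    [-1,8,1.5,84,0],
    [0.2,8,1.5,84,0],
    [1,8,1.5,84,0],
    [1,8,1.5,84,0],
    [1,8,1.5,84,0],
    [1,8,1.5,84,0],
    [1,8,1.5,84,0],
    [1,8,1.5,84,0],
  ],
)

```text
clock: 23.65
position: [439.8, -321.1, 47.9]
ee_rot: [0.818, -0.573, -0.038, -0.036]
contact_force: [-0.0, 0.3, 5.7]
gripper_width: 28.7
grasp_force: 59.4
```

```bash
python3 -c "
from h import *
a=np.array([.171,-.47,.866]);o=np.array([581.5,2,71.4]);H=o+98*a;print(H)
e=np.array([.342,-.94,0]);rim=H-22*np.array([.296,-.814,-.5]);print(rim)
s=arm.read_state();g=s['position']-19*R.from_quat(s['ee_rot']).as_matrix()[:,2];print('grasp',g)
P=rim+28*e;t=np.array([P[0]-.4,P[1]+2,200]);print(t)
rows((438,-321,150),20)
rows(t,20)"
```

```text
[598.258 -44.06  156.268]
[591.746 -26.152 167.268]
grasp [ 440.17372826 -323.10636829   66.77785816]
[600.922 -50.472 200.   ]
clock 23.6 pos [ 439.8 -321.1   47.9] tilt 6.0 az 102  yaxis az -160.1 j6 0.81| shift [-1.140e+01  1.000e-01 -1.015e+02] roll -0.1275457044517907
clock 23.6 pos [ 439.8 -321.1   47.9] tilt 6.0 az 102  yaxis az -160.1 j6 0.81| shift [-214.2 -245.8 -126.8] roll -0.1275457044517907
```

Request:
drive_tool(
  targets=[
    [1,-4,0,-40,0],
    [1,-9,0,-85,0],
    [1,-14,0,-130,0],
    [1,-30,-25,-165,0],
    [1,-60,-60,-172,0],
    [1,-92,-97,-172,0],
    [1,-124,-134,-170,0],
    [1,-156,-172,-168,0],
    [1,-188,-210,-167,0],
    [1,-218,-246,-167,0],
    [1,-218,-246,-167,0],
    [1,-218,-246,-167,0],
  ],
)

```text
clock: 24.85
position: [600.1, -49.6, 237.9]
ee_rot: [0.818, -0.573, -0.04, -0.035]
contact_force: [0.4, -0.0, -2.9]
gripper_width: 28.3
grasp_force: 60.2
```

```bash
python3 -c "
from h import *
rows((601,-50.5,222),20);rows((601,-50.5,210),20)"
```

```text
clock 24.9 pos [600.1 -49.6 237.9] tilt 6.2 az 104  yaxis az -160.0 j6 0.25| shift [ 2.8 -0.3 15.7] roll -0.0495648471294885
clock 24.9 pos [600.1 -49.6 237.9] tilt 6.2 az 104  yaxis az -160.0 j6 0.25| shift [ 4.1 -0.2 27.6] roll -0.0495648471294885
```

Request:
drive_tool(
  targets=[
    [1,2,0,12,0],
    [1,3,0,18,0],
    [1,3.5,0,23,0],
    [1,4,0,27,0],
    [1,4.5,0,30,0],
    [1,4.5,0,30,0],
  ],
)

```text
clock: 25.45
position: [602.3, -53.3, 213.2]
ee_rot: [0.818, -0.573, -0.036, -0.037]
contact_force: [-3.2, -0.3, 13.0]
gripper_width: 28.6
grasp_force: 62.0
```

Request:
drive_tool(
  targets=[
    [1,1,0,2,0],
    [1,2,0,4,0],
    [1,3,0,6,0],
    [1,3,0,6,0],
  ],
)

```text
clock: 25.85
position: [602.7, -56.2, 207.1]
ee_rot: [0.818, -0.573, -0.037, -0.036]
contact_force: [-2.9, -2.2, 12.5]
gripper_width: 28.5
grasp_force: 62.7
```

Request:
drive_tool(
  targets=[
    [1,1,0,2,0],
    [1,2,0,4,0],
    [1,3,0,6,0],
    [1,3,0,6,0],
  ],
)

```text
clock: 26.25
position: [604.9, -60.3, 203.8]
ee_rot: [0.818, -0.573, -0.034, -0.036]
contact_force: [-4.7, -6.5, 20.8]
gripper_width: 28.7
grasp_force: 64.9
```

Request:
drive_tool(
  targets=[
    [1,2,0,1.5,0],
    [1,4,0,3,0],
    [1,6,0,5,0],
    [1,8,0,7,0],
    [1,8,0,7,0],
  ],
)

```text
clock: 26.75
position: [609.1, -68.0, 196.4]
ee_rot: [0.818, -0.573, -0.032, -0.037]
contact_force: [-0.5, -9.6, 19.8]
gripper_width: 28.6
grasp_force: 66.8
```

Request:
drive_tool(
  targets=[
    [1,0.5,0,2,0],
    [1,1,0,4,0],
    [1,1,0,6,0],
    [1,1,0,6,0],
  ],
)

```text
clock: 27.15
position: [611.0, -70.1, 192.9]
ee_rot: [0.818, -0.573, -0.029, -0.037]
contact_force: [-0.3, -14.4, 24.7]
gripper_width: 28.7
grasp_force: 68.9
```

```bash
cat > tamp.py <<'E'
from h import *
import sys
from scipy.optimize import least_squares
s=arm.read_state();p=s["position"];M=R.from_quat(s["ee_rot"]).as_matrix();g=p-19*M[:,2]
print("F",s["contact_force"],"g",g)
im=arm.get_image("scene");cv2.imwrite("pics/"+sys.argv[1],im)
h=cv2.cvtColor(im,cv2.COLOR_BGR2HSV)
m=((h[...,0]>10)&(h[...,0]<28)&(h[...,1]>40)&(h[...,1]<125)&(h[...,2]>120)).astype(np.uint8)
box=np.zeros_like(m);box[150:235,235:320]=1;m*=box
n,l,st,ce=cv2.connectedComponentsWithStats(m)
for i in range(1,n):
    if st[i,4]>15: print(st[i],ce[i])
t=np.linspace(0,6.28,100);u=np.array([.94,.342,0])
for th in(0,10,20,30,40):
    T=np.radians(th);a=np.array([.342*np.sin(T),-.94*np.sin(T),np.cos(T)]);v=np.cross(a,u)
    C=g-66.8*a+34*(np.outer(np.cos(t),u)+np.outer(np.sin(t),v));q=proj("scene",np.r_[C,C+18*a]);print(th,q.min(0),q.max(0),g-66.8*a)
E
python3 tamp.py s9.png
```

```text
F [ -0.30613822 -14.4318772   24.69011364] g [611.11524309 -71.86215106 211.80639427]
[298 177  22  11  23] [308.7826087  181.39130435]
[260 193  36  26 381] [281.45406824 206.95013123]
[306 200   7  20  30] [310.16666667 210.        ]
0 [260.27063621 196.45879058] [289.39562672 224.50959669] [611.11524309 -71.86215106 145.00639427]
10 [262.63075275 192.81955967] [292.0656409  221.81123936] [607.14814628 -60.95843469 146.02123637]
20 [264.97898442 189.14018015] [294.50624651 218.53787453] [603.3015877  -50.38602222 149.0349272 ]
30 [267.2495017  185.53467643] [296.64864266 214.77941094] [599.69244309 -40.46615106 153.9558973 ]
40 [269.34747534 182.11433794] [298.47520221 210.77661861] [596.43037447 -31.50023147 160.63462547]
```

Request:
drive_tool(
  targets=[
    [1,2,0,0.5,0],
    [1,4,0,1.5,0],
    [1,5,0,3,0],
    [1,5,0,3,0],
  ],
)

```text
clock: 27.6
position: [612.2, -74.1, 188.1]
ee_rot: [0.818, -0.573, -0.03, -0.037]
contact_force: [0.7, -13.5, 21.6]
gripper_width: 28.2
grasp_force: 69.8
```

```bash
sed -i 's/^n,l,st,ce/for y in range(198,226,2): print(y," ".join("%d,%d"%(h[y,x,1],h[y,x,2]) for x in range(262,314,4)))\nn,l,st,ce/' tamp.py; python3 tamp.py s10.png
```

```text
F [  0.69567019 -13.49181343  21.63073569] g [612.33793426 -75.90538639 207.03309057]
198 73,125 134,116 133,117 85,72 78,69 73,70 86,68 113,218 66,236 15,251 14,252 139,183 34,230
200 144,220 133,111 138,126 117,94 74,69 84,70 76,70 112,233 90,232 23,244 22,244 140,182 27,243
202 141,229 130,153 131,105 85,87 68,75 73,70 106,140 112,230 102,228 23,244 22,244 139,182 8,235
204 139,241 130,228 118,154 109,77 37,97 65,74 112,230 112,227 82,228 23,244 22,244 140,182 11,214
206 140,234 132,232 116,214 116,134 37,104 100,135 111,233 113,228 76,225 23,244 22,244 141,181 11,210
208 141,234 144,222 116,217 115,221 38,121 111,233 111,235 113,230 47,237 23,244 20,246 140,182 3,230
210 141,156 134,148 117,218 114,224 98,250 101,247 111,235 116,209 22,243 23,244 21,242 139,183 28,239
212 138,151 65,110 101,176 101,247 97,251 99,250 109,242 97,186 22,243 23,244 7,195 141,181 46,221
214 138,151 58,118 56,118 109,236 99,250 104,246 115,173 37,234 22,243 23,244 127,177 135,182 101,142
216 108,132 59,117 56,118 47,131 83,163 77,149 43,229 24,244 22,243 25,233 142,180 29,193 44,122
218 54,117 58,118 5
[... 314 characters left out ...]
19 54,117 45,137 39,150 66,144 72,155 72,159 70,157
[298 177  22  11  23] [308.7826087  181.39130435]
[260 194  36  25 345] [282.13043478 208.11594203]
[306 196   7  24  34] [310.20588235 208.52941176]
0 [259.26382577 198.74412337] [288.35661973 226.79801705] [612.33793426 -75.90538639 140.23309057]
10 [261.62712793 195.11287834] [291.02345642 224.08506904] [608.37083746 -65.00167002 141.24793267]
20 [263.9763509  191.44499596] [293.45967099 220.8005756 ] [604.52427888 -54.42925755 144.2616235 ]
30 [266.24720428 187.85536683] [295.59634559 217.03588985] [600.91513426 -44.50938639 149.1825936 ]
40 [268.34393996 184.45295309] [297.41647443 213.06600382] [597.65306565 -35.5434668  155.86132177]
```

The wood's lower edge (row 216) and right edge (column 297) fit a tamper tilt of about 31°, and the force lies along the spindle. I'll press on along the axis and hold.

Request:
drive_tool(
  targets=[
    [1,-1,0,1.5,0],
    [1,-2,0,3,0],
    [1,-3,0,4.5,0],
    [1,-3,0,4.5,0],
    [1,-3,0,4.5,0],
    [1,-3,0,4.5,0],
  ],
)

```text
clock: 28.25
position: [612.5, -73.7, 188.0]
ee_rot: [0.819, -0.573, -0.026, -0.036]
contact_force: [-1.0, -20.4, 32.9]
gripper_width: 28.6
grasp_force: 71.5
```

```bash
python3 tamp.py s11.png | sed -n '1p;3,13p;15,$p'; python3 - <<'E'
from h import *
# foot-plate rim / blue flange rim: orange/white rim bottom right outline, predicted for travel
o=np.array([581.5,2,71.4]);a=np.array([.171,-.47,.866]);u=np.array([.94,.342,0]);v=np.cross(a,u);t=np.linspace(0,6.28,200)
for q in(0,4,8,12):
    C=o+q*a+48*(np.outer(np.cos(t),u)+np.outer(np.sin(t),v));p=proj('scene',C);print(q,p.min(0),p.max(0))
for f in("s8.png","s10.png","s11.png"):
    im=cv2.imread("pics/"+f).astype(int);print(f,[tuple(im[y,298]) for y in range(216,232,1)])
E
```

```text
F [ -1.02634885 -20.44412341  32.88893467] g [612.55051086 -75.40883297 206.95210874]
200 144,220 124,99 136,126 109,103 81,69 78,69 79,71 112,233 93,231 23,244 23,245 140,182 27,243
202 141,229 124,158 130,106 103,84 57,80 73,70 105,133 113,230 111,227 23,244 23,245 141,181 9,235
204 139,241 133,229 116,171 113,79 38,100 58,75 111,232 113,228 105,222 23,244 23,245 139,182 11,213
206 142,234 135,230 116,214 117,151 35,110 95,126 110,234 113,228 87,223 23,244 22,244 141,183 10,210
208 142,234 145,222 117,218 116,220 44,127 114,224 110,235 113,231 48,236 23,244 21,246 142,182 2,230
210 141,156 135,149 116,217 115,223 98,250 102,248 110,234 116,214 23,244 23,244 21,245 142,182 28,239
212 138,150 65,110 94,166 101,248 97,251 98,249 106,242 104,181 23,244 23,244 8,196 140,182 45,221
214 139,152 58,119 58,118 111,234 98,250 103,246 116,172 37,235 23,244 22,244 128,178 135,183 98,143
216 106,132 58,118 54,117 48,127 83,163 78,150 43,229 23,243 23,244 25,234 140,180 30,194 44,122
218 58,118 61,118 58,119 56,119 20,248 12,252 12,252 23,244 23,242 115,169 140,179 44,215 72,159
220 58,119 59,11
[... 2624 characters left out ...]
 (np.int64(181), np.int64(176), np.int64(178)), (np.int64(169), np.int64(109), np.int64(93)), (np.int64(180), np.int64(102), np.int64(81)), (np.int64(180), np.int64(102), np.int64(80)), (np.int64(169), np.int64(97), np.int64(79)), (np.int64(154), np.int64(130), np.int64(130)), (np.int64(171), np.int64(183), np.int64(186)), (np.int64(107), np.int64(144), np.int64(126)), (np.int64(123), np.int64(158), np.int64(113)), (np.int64(124), np.int64(159), np.int64(113)), (np.int64(124), np.int64(159), np.int64(113)), (np.int64(126), np.int64(162), np.int64(115)), (np.int64(133), np.int64(171), np.int64(120)), (np.int64(132), np.int64(171), np.int64(121)), (np.int64(134), np.int64(172), np.int64(120))]
```

Request:
drive_tool(
  targets=[
    [1,0,0,0,0],
    [1,0,0,0,0],
    [1,2,0,-4.5,0],
    [1,4,0,-10,0],
    [1,6,0,-15,0],
    [1,10,0,-25,0],
    [1,20,0,-50,0],
    [1,30,0,-75,0],
    [1,35,0,-90,0],
    [1,35,0,-90,0],
  ],
)

```text
clock: 29.3
position: [621.3, -107.3, 262.1]
ee_rot: [0.817, -0.574, -0.038, -0.037]
contact_force: [0.5, 0.0, -1.8]
gripper_width: 28.6
grasp_force: 66.9
```

```bash
python3 - <<'E'
from h import *
rows((438,-324,130),20)
s=arm.read_state();print(s['contact_force'])
im=arm.get_image("scene");cv2.imwrite("pics/s12.png",im)
o=np.array([581.5,2,71.4]);a=np.array([.171,-.47,.866])
def prof(f,y,thr=lambda p:p[0]-p[2]):
    im=cv2.imread("pics/"+f).astype(float);return np.round(im[y,300:316,2]).astype(int)
for f in("s8.png","s11.png","s12.png"):
    for y in(204,212): print(f,y,prof(f,y))
E
```

```text
clock 29.3 pos [ 621.3 -107.3  262.1] tilt 6.0 az 101  yaxis az -160.2 j6 0.34| shift [154.4 248.1 112.4] roll -0.19659866501262968
[ 0.53810439  0.01980338 -1.81297708]
s8.png 204 [245 245 247 238 171  88  87  90 103 196 241 222 164 176 182 184]
s8.png 212 [240 192  96  87  86  87  88 165 230 222 151 108 101  94 100 104]
s11.png 204 [244 244 245 248 239 153  83  82  84 125 204 228 194 173 179 181]
s11.png 212 [245 240 192  91  82  81  82  83 164 229 221 148  96  90  96 101]
s12.png 204 [244 245 245 250 239 129  85  85  87 127 206 228 197 175 180 182]
s12.png 212 [245 240 191  94  85  84  85  85 164 230 223 150  98  93  99 103]
```

Plate, blue and white have all shifted about 1 px down the axis and stayed there after unloading. The hard stop was reached: 5 mm more command moved nothing, at about 39 N. Now the tamper goes back to its spot.

```bash
python3 -c "
from h import *
rows((440,-335,72),20);rows((440,-335,120),20)"
```

```text
clock 29.4 pos [ 620.3 -106.5  260.2] tilt 6.2 az 102  yaxis az -160.2 j6 0.34| shift [172.7 249.7 167.3] roll -0.1924839633220472
clock 29.4 pos [ 620.3 -106.5  260.2] tilt 6.2 az 102  yaxis az -160.2 j6 0.34| shift [167.6 249.  119.6] roll -0.1924839633220472
```

Request:
drive_tool(
  targets=[
    [1,22,34,5,0],
    [1,47,70,20,0],
    [1,72,107,40,0],
    [1,97,144,60,0],
    [1,122,181,82,0],
    [1,147,218,103,0],
    [1,168,249,122,0],
    [1,170,250,145,0],
    [1,173,250,164,0],
    [1,173,250,167,0],
    [1,173,250,167,0],
  ],
)

```text
clock: 30.45
position: [439.2, -334.9, 71.5]
ee_rot: [0.817, -0.573, -0.041, -0.036]
contact_force: [1.0, -1.1, -1.8]
gripper_width: 28.8
grasp_force: 66.8
```

Request:
drive_tool(
  targets=[
    [1,1,0,10,0],
    [1,1.5,0,16,0],
    [1,2,0,21,0],
    [1,2.5,0,25,0],
    [1,-1.5,0,26,0],
    [1,-5.5,0,27,0],
    [1,-9.5,0,28,0],
    [1,-9.5,0,28,0],
  ],
)

```text
clock: 31.25
position: [441.1, -329.2, 51.5]
ee_rot: [0.819, -0.572, -0.031, -0.035]
contact_force: [-0.8, -7.2, 14.9]
gripper_width: 28.4
grasp_force: 68.8
```

Request:
drive_tool(
  targets=[
    [1,-3,0,2,0],
    [1,-7,0,4,0],
    [1,-10,0,6,0],
    [1,-13,0,7,0],
    [1,-16,0,8,0],
    [1,-16,0,8,0],
  ],
)

```text
clock: 31.85
position: [437.4, -313.1, 47.6]
ee_rot: [0.819, -0.571, -0.029, -0.036]
contact_force: [-0.9, -2.4, 27.8]
gripper_width: 28.4
grasp_force: 73.6
```

TCP z 47.6 equals the height at the original grasp, so the tamper stands flat. Unload, release, rise.

Request:
drive_tool(
  targets=[
    [1,1,0,-5,0],
    [1,1,0,-8,0],
    [0.4,1,0,-9,0],
    [-0.2,1,0,-9,0],
    [-1,1,0,-9,0],
    [-1,1,0,-9,0],
    [-1,1,0,-9,0],
    [-1,0,0,-20,0],
    [-1,-4,0,-60,0],
    [-1,-9,0,-105,0],
    [-1,-14,0,-150,0],
    [-1,-14,0,-150,0],
  ],
)

```text
clock: 33.05
position: [432.4, -312.9, 198.2]
ee_rot: [0.818, -0.573, -0.031, -0.037]
contact_force: [0.7, 0.4, 0.2]
gripper_width: 85.6
grasp_force: 0.0
```

Request:
drive_tool(
  targets=[
    [-1,30,30,-20,0],
    [-1,60,60,-20,0],
    [-1,90,90,-20,0],
    [-1,90,90,-20,0],
    [-1,90,90,-20,0],
    [-1,90,90,-20,0],
  ],
)

```text
clock: 33.65
position: [375.5, -426.9, 199.5]
ee_rot: [0.818, -0.573, -0.039, -0.036]
contact_force: [-1.0, -0.3, 0.0]
gripper_width: 85.5
grasp_force: 0.0
```

```bash
python3 - <<'E'
from h import *
s=arm.read_state();print(s["clock"],s["position"],s["contact_force"])
im=arm.get_image("scene");tp=arm.get_image("top");cv2.imwrite("pics/s13.png",im);cv2.imwrite("pics/t13.png",tp)
i0=cv2.imread("pics/scene0.png")
def dark(im):
    h=cv2.cvtColor(im,cv2.COLOR_BGR2HSV);m=((h[...,2]<125)&(h[...,1]>120)).astype(np.uint8);m[:205]=0;m[275:]=0;m[:,:120]=0;m[:,205:]=0
    n,l,st,ce=cv2.connectedComponentsWithStats(m);return [(*st[i],*np.round(ce[i],1)) for i in range(1,n) if st[i,4]>30]
print(dark(i0));print(dark(im))
# light foot
for k in(i0,im):
    h=cv2.cvtColor(k,cv2.COLOR_BGR2HSV);m=((h[...,1]<120)&(h[...,2]>190)&(h[...,0]>14)).astype(np.uint8);m[:215]=0;m[275:]=0;m[:,:120]=0;m[:,205:]=0
    n,l,st,ce=cv2.connectedComponentsWithStats(m);print([(*st[i],*np.round(ce[i],1)) for i in range(1,n) if st[i,4]>30])
# bystander motion: differences at canisters/clip
d=cv2.absdiff(i0,im).max(2);print("canister1",d[145:175,278:300].mean(),"canister2",d[285:312,188:212].mean(),"clip",d[160:202,226:264].mean())
for y in(204,212): print(im[y,300:316,2])
E
```

```text
33.65 [ 375.5449992  -426.89655753  199.49197267] [-0.96446039 -0.34199769  0.04448984]
[(np.int32(149), np.int32(230), np.int32(15), np.int32(16), np.int32(127), np.float64(157.1), np.float64(238.4))]
[(np.int32(157), np.int32(221), np.int32(16), np.int32(16), np.int32(133), np.float64(165.6), np.float64(229.3))]
[(np.int32(147), np.int32(232), np.int32(26), np.int32(22), np.int32(234), np.float64(162.9), np.float64(244.6))]
[(np.int32(156), np.int32(223), np.int32(25), np.int32(22), np.int32(220), np.float64(171.2), np.float64(235.8))]
canister1 2.4136363636363636 canister2 2.183641975308642 clip 2.4674185463659146
[239 240 240 247 232 123  82  81  85 121 196 222 188 167 172 174]
[240 235 182  90  81  82  81  83 156 223 215 143  93  89  93  98]
```

```bash
python3 -c "
from bench import arm
print(arm.job_done())"
```

```text
the job is handed in; nothing more can be done
None
```

The job is handed in at about 34 s of the 72 s allowed. Blue and then white are on the spindle, the foot plate was pressed onto its hard stop at about 39 N, and the tamper stands upright on the bare table with both canisters and the clip unmoved. The hand-in returned no verdict; the tamper's alignment while pressing (about 31° fitted, against the spindle's 30°) and the final placings are my own readings from force and camera images.

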